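# Weigh a ceramic block and gauge its height on the indexing carousel

### The job

Take the solid full-height ceramic block (flat top, no wells) out of the plywood rack and set it down on the balance pan to be weighed, letting go of it. Then take it again and put it in the carousel's front nest, flat and centred between the two end stops, and turn the carousel one position anticlockwise (seen from above), so that it clicks in with the block under the gauge. Finally press the gauge's knob down until the foot rests on the block, keep it there for about a second without forcing it, let it spring back up, and leave the block in its nest; do not disturb the other blocks and bottles.

Things in the scene. Friction and masses are not known exactly. Their poses are not given: they have to be found in the camera images.
- block: the block to measure: solid white ceramic cuboid, 64 long (its x) x 34 wide (its y) x 30 high, 0.16 kg, plain flat top. Origin: centre of its underside. It starts in one of the rack's three slots, where tall dividers close off its long sides and only its two ends can be taken (64 mm grasp)
- well_block: bystander: white ceramic block of the same outside size (64 x 34 x 30) with two round wells, 20 dia, in its top. Origin: centre of its underside. In another slot of the rack
- low_block: bystander: solid white ceramic block 64 x 34, only 16 high. Origin: centre of its underside. In another slot of the rack
- rack: fixed plywood rack: base 56 (x) x 143 (y) x 20 high, three slots side by side along y, 45 apart; the blocks lie on the base (20 above the bench), long axis along the rack's x, ends overhanging the base by 4 mm. Four dividers, 8 thick, 48 long (x), rise 38 above the base. Origin: centre of its underside
- balance: fixed bench balance: white housing 190 x 135 x 46 high, display on the side towards the robot, with a round steel pan on top. Origin: under the pan's centre at bench height
- pan (a point): centre of the top face of the balance's steel pan: 110 dia, 60 above the bench
- station: fixed gauging station: round grey base 300 dia under the carousel; on its -y (right) side, 195 from the axis, an aluminium column 34 x 30 carries a 30 wide arm (146 to 172 above the bench) that holds the gauge 95 from the axis. Origin: on the carousel's axis at bench height; its -x side is the front, nearest the robot
- axis (a point): on the carousel's axis, at the height of the carousel's top face (46 above the bench); axes as the station's
- under_gauge (a point): point of the carousel's top face straight under the gauge's foot, 95 from the axis towards the station's -y
- carousel (a joint): turn of the carousel in rad, 0 at the start, growing anticlockwise seen from above. Aluminium disc 290 dia, top face 46 above the bench, four equal nests 90 degrees apart, a post between each two. A detent (0.4 N m, 3.3 N at a post) pulls it to every quarter turn: 0 (nest in front), 1.571 (nest under the gauge), 3.142, -1.571; it must be carried past half way
- nest (a point): centre of the floor of the nest that starts in front; turns with the carousel. x is radial: the block's long axis lies along it. Two steel end stops (8 thick, 34 wide, 40 high: taller than the block) stand 76 apart at its ends, leaving 6 at each end of the block; the long sides are open, no lips
- post (a point): top centre of the steel post that starts at the front left of the carousel: 14 dia, standing 52 above the carousel (top 98 above the bench), 122 from the axis; turns with the carousel. One position anticlockwise carries it past the front to the front right, clear of the gauge
- gauge (a joint): downward travel of the gauge's rod and foot in m: 0 = up (foot 62 above the carousel face), sprung upward (about 3 N at the top, 5.5 N at 0.032), stop at 0.045. It reads about 0.032 when the foot rests on the 30 mm high block
- foot_face (a point): centre of the underside (measuring face) of the gauge's round steel foot, 26 dia, 8 thick; 108 above the bench when up; moves with the gauge
- knob_top (a point): centre of the top of the gauge's black knob, 40 dia, 236 above the bench when up; press it straight down. Once the foot is stopped by the block the knob gives on its own spring for another 12 mm (6.5 N rising to 14 N), then it is solid
- dropper: bystander: amber dropper bottle, 52 dia, 105 high. Origin: centre of its underside
- jar: bystander: white jar, 68 dia, 75 high. Origin: centre of its underside
There are look-alikes about, which are no part of the job. Leave any purple or turquoise look-alike of the block alone.

How it is judged:
By the outcome, as a careful person would: the job done as asked, in the order asked, and still so for the second after the job is handed in, with the robot touching nothing.
It also fails if it takes over 72 s, if anything falls off the work surface, if the arm or the gripper's body presses on something with over 40 N, if the wrist force passes 120 N, or if a joint passes its speed limit or range.

### The arm

A 6-joint arm with a two-finger parallel gripper is mounted at the origin on the work surface. World frame = base frame: x ahead of the robot, y to its left, z up, the work surface at z = 0. Lengths are in m, angles in degrees, forces in N, time in s.
With the tool pointing down it reaches from about 0.375 to 0.9 m from the base axis. Payload 3.1 kg.
Tool frame: the origin (TCP) lies at the very end of the fingers, on their centre line; the grasp point (between the pads) lies behind it (bot.grip_depth is the z of the grasp point in the tool frame, in m); z points along the fingers, y is the direction in which the jaws open and shut (so a half turn about z gives the same grasp; the last joint's range is limited). The gripper opens to 87 mm and grips with 3 to 60 N. Pads are 19 mm wide; open, the fingers measure 117 mm over their backs; the gripper's body (75 mm by 190 mm) begins 51 mm behind the grasp point.
Start: joints at [-77.091, 30.224, 82.088, -0, 67.689, -10.227], TCP at [0.246, -0.575, 0.223] pointing down, gripper open.
Joint ranges: [-176.69, 176.69], [-43.24, 126.21], [12.49, 139.97], [-82, 262], [0, 151.66], [-163.58, 163.58]. Speed limits (degrees/s): [159.86, 159.86, 180, 180, 180, 180].

### API

Orientations are given as a 3x3 rotation matrix whose columns are the frame's x, y, z axes.
In Python, from rig import bot, vision gives the robot as it stands. The module is installed in compiled form; this text tells all that it offers.
- The arm moves only by the shell command python3 -m jog 'ROWS'. ROWS is JSON, a list of rows, each a list of 3 entries, a list of its own where there are three numbers: the shift along the tool's x, y, z in mm, then the turn, a rotation vector about the tool's x, y, z in degrees, then the closure, from 0 (fully open) to 1 (shut). In form: [[[dx, dy, dz], [wx, wy, wz], fingers], ...]. A call has 1 to 12 rows; each row is the pose to reach, as a shift and turn from the pose commanded when the call began, along the tool's axes at that moment; what a row does not reach only later rows make up. A row lasts 1/12 s, in which the tool goes at most 41.7 mm and 7.16 degrees, less where a joint would pass 70% of its speed; a pose out of reach is approached as far as the arm can. A call with a gripper value outside its range is refused whole. The fingers move at their own pace and stop on an object; the grip force is fixed at half the most. Time passes only in rows, so rows that repeat a pose let the fingers close. It gives the time, the measured TCP pose, the force and the opening at its end, in the units of the state.
- bot.read_state(): the state, without advancing time (a new reading comes with each control period).
- vision.capture(name): name is "side" or "top" or "wrist"; returns the picture (400x640x3 uint8, red, green, blue); there is no depth.
- vision.camera_info(name): a dict with "intrinsics" (3x3 intrinsics, pixels), "camera_from_world" (4x4, takes a point from world to camera coordinates); the wrist camera has in their place "mount" (4x4, takes a point from camera to tool coordinates, whose origin is the TCP and whose axes are the flange's). Camera axes: x right, y up, looking along -z (the intrinsics and any distortion apply to the point x, -y, -z); pixel columns grow to the right and rows downward; lengths in m; the calibration is good to about 2 mm. A picture is of the moment at which its call begins: read the wrist's pose just before it. camera_info takes no time and is no camera call.
- bot.hand_in(): hands the job in, once; it reports no verdict.
The state is a dict: "time_s": time; "joint_positions": joint angles; "qvel": joint speeds; "tau": joint torques, N m; "position": TCP position; "tcp_rot": TCP orientation; "force": force on the tool from outside, world axes, zero at the start; "moment": the same for the moment, N m; "opening": opening from 0.0 (shut) to 1.0 (fully open).
Only numpy, scipy, OpenCV 4.12 (cv2) and the standard library are available. Lean on these libraries where they do the work, as an engineer would, in place of code of your own. Each camera call takes 0.05 s, during which the arm holds its last target. There are 200 camera calls.

## Working session

There is one attempt and no reset: what is moved stays moved. The work goes in short steps, Python scripts to look and compute and a shell command to move; the robot and the scene stay as the last step left them, time stands still between calls to the robot, and variables do not carry over. Pictures are saved under pics/ and viewed, about 8 in all and at most 12, crops included, and the job is handed in when it is done.

```bash
mkdir -p pics; cat > h.py <<'E'
import numpy as np, cv2
from rig import bot, vision
def cam(name, st=None):
    i=vision.camera_info(name); K=np.array(i["intrinsics"])
    if name=="wrist":
        T=np.eye(4); T[:3,:3]=st["tcp_rot"]; T[:3,3]=st["position"]
        W=T@np.array(i["mount"])
    else: W=np.linalg.inv(np.array(i["camera_from_world"]))
    return K,W,i
def ray(c,px):
    K,W,_=c; d=np.linalg.inv(K)@[px[0],px[1],1]; d=np.array([d[0],-d[1],-d[2]])
    return W[:3,3],W[:3,:3]@d
def atz(c,px,z):
    o,d=ray(c,px); return o+d*(z-o[2])/d[2]
def proj(c,p):
    K,W,_=c; q=np.linalg.inv(W)@np.append(p,1); q=K@[q[0],-q[1],-q[2]]; return q[:2]/q[2]
def tri(rs):
    A=0;b=0
    for o,d in rs:
        d=d/np.linalg.norm(d); P=np.eye(3)-np.outer(d,d); A=A+P; b=b+P@o
    return np.linalg.solve(A,b)
E
python3 - <<'E'
from h import *
a=vision.capture("top"); b=vision.capture("side")
cv2.imwrite("pics/top.png",a[:,:,::-1]);cv2.imwrite("pics/side.png",b[:,:,::-1])
for n in("top","side"):
    c=cam(n);print(n,c[0],c[1].round(3),[k for k in c[2]],c[2].get("distortion"))
s=bot.read_state();print(s);print(vision.camera_info("wrist"),bot.grip_depth)
E
```

```text
top [[425.77743777   0.         330.58911459]
 [  0.         425.77743777 195.95015172]
 [  0.           0.           1.        ]] [[-0.007  0.996 -0.084  0.432]
 [-1.    -0.008 -0.008  0.058]
 [-0.009  0.084  0.996  1.151]
 [ 0.     0.     0.     1.   ]] ['intrinsics', 'camera_from_world'] None
side [[509.93733777   0.         327.33111998]
 [  0.         509.93733777 197.59859703]
 [  0.           0.           1.        ]] [[-0.942  0.147 -0.301  0.129]
 [-0.334 -0.479  0.812  1.09 ]
 [-0.025  0.866  0.5    0.789]
 [ 0.     0.     0.     1.   ]] ['intrinsics', 'camera_from_world'] None
{'time_s': 0.1, 'joint_positions': array([-7.70896514e+01,  3.02738760e+01,  8.21502876e+01,  1.79889912e-03,
        6.76916680e+01, -1.02283318e+01]), 'qvel': array([-0.04241767, -0.24403312, -0.09672162, -0.03337098,  0.02782317,
       -0.09779116]), 'tau': array([ 7.98137876e-05, -4.40986562e+01, -1.77150267e+01,  6.35385630e-02,
        5.33622375e-02, -4.09728989e-05]), 'position': array([ 0.24546906, -0.57403724,  0.22166008]), 'tcp_rot': array([[ 9.19561198e-01,  3.92946592e-01, -4.23375013e-04],
       [ 3.92946629e-01, -9.19559154e-01,  1.97702563e-03],
       [ 3.87547116e-04, -1.98435985e-03, -9.99997956e-01]]), 'force': array([0.67202539, 0.37764447, 0.4229066 ]), 'moment': array([ 0.05556332, -0.04783074,  0.00729304]), 'opening': 0.9996935597116581}
{'intrinsics': array([[333.39016438,   0.        , 321.73987717],
       [  0.        , 333.39016438, 201.67900721],
       [  0.        ,   0.        ,   1.        ]]), 'mount': array([[-2.83952972e-04,  9.61457272e-01,  2.74954240e-01,
         7.57612973e-02],
       [ 9.99999926e-01,  2.01585222e-04,  3.27826817e-04,
         2.43809339e-04],
       [ 2.59764765e-04,  2.74954313e-01, -9.61457258e-01,
        -1.61602145e-01],
       [ 0.00000000e+00,  0.00000000e+00,  0.00000000e+00,
         1.00000000e+00]])} -0.0187
```

View pics/top.png

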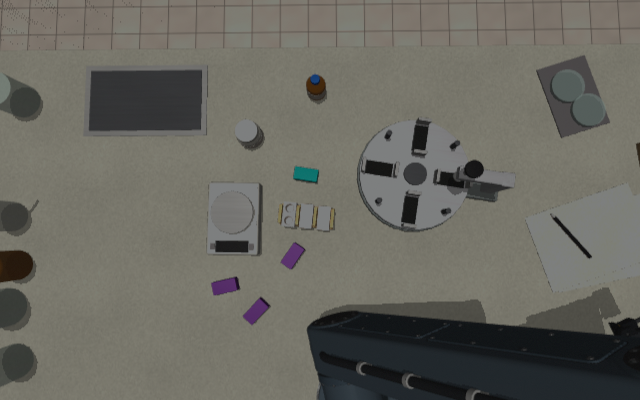

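View pics/side.png

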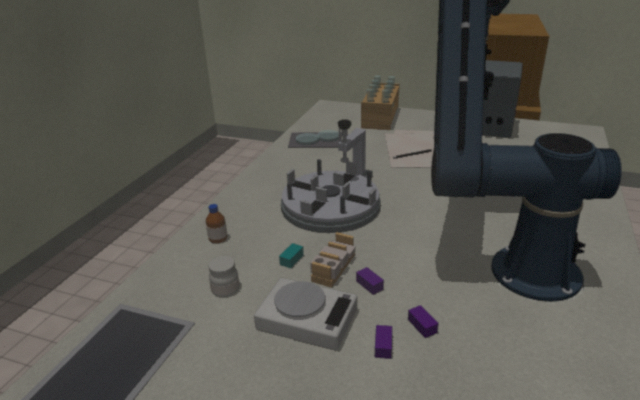

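The top view shows the balance at (234,215), the rack at (307,216), the carousel at (415,174) and the gauge at (473,169). I'll enlarge these.

```bash
python3 - <<'E'
import cv2,numpy as np
a=cv2.imread("pics/top.png");b=cv2.imread("pics/side.png")
r=lambda im,x,y,w,h,f:cv2.resize(im[y:y+h,x:x+w],None,fx=f,fy=f,interpolation=cv2.INTER_CUBIC)
A=r(a,270,190,80,50,5);B=r(b,300,225,80,60,5);C=r(a,345,110,180,130,4.4)
o=np.zeros((600,800,3),np.uint8);o[:250,:400]=A;o[:300,400:]=B
D=r(a,345,110,175,130,2.2);o[310:310+D.shape[0],:D.shape[1]]=D
F=r(b,270,110,125,120,2.4);o[310:310+F.shape[0],400:400+F.shape[1]]=F
cv2.imwrite("pics/z1.png",o)
E
```

```text
(no output)
```

View pics/z1.png

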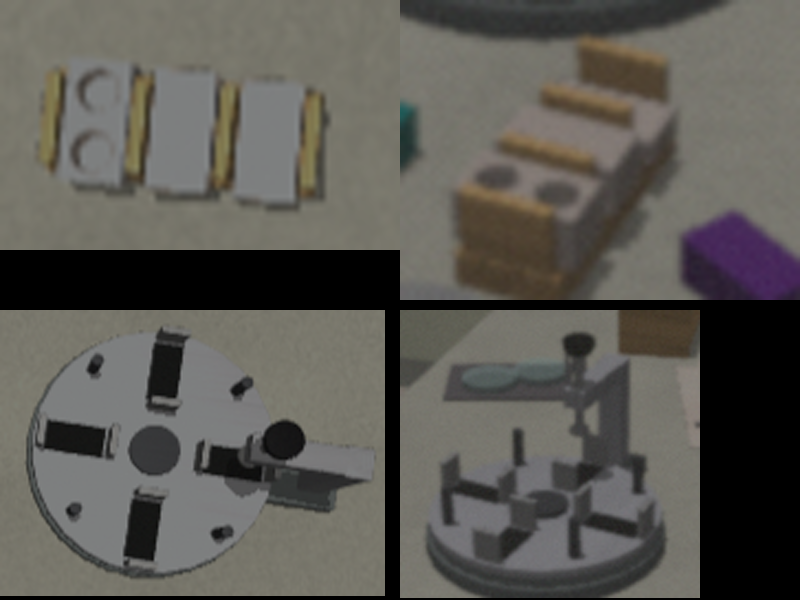

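The crops show the well block in the left slot (about (289,215) in top), the solid full-height block in the middle (about (306,216)), and the low block in the right slot: in the side view its divider stands out much taller. Next I'll triangulate.

```bash
python3 - <<'E'
from h import *
t=cam("top");s=cam("side")
T=lambda x,y:(270+x/5,190+y/5); S=lambda x,y:(300+(x-400)/5,225+y/5)
U=lambda x,y:(345+x/2.2,110+(y-310)/2.2); V=lambda x,y:(270+(x-400)/2.4,110+(y-310)/2.4)
# middle block top corners in top crop
for p in [(152,69),(217,73),(211,194),(144,189)]: print("corner",atz(t,T(*p),.05).round(4))
dl=[atz(t,T(*p),.058) for p in [(57,72),(46,166),(321,95),(310,195)]]
print("dividers",np.round(dl,4))
print("leftdiv tri front/back", tri([ray(t,T(47,166)),ray(s,S(552,209))]).round(4), tri([ray(t,T(57,72)),ray(s,S(460,188))]).round(4))
for n,p in dict(L=(76,438),R=(228,461),F=(143,530),B=(166,370),C=(154,450)).items(): print(n,atz(t,U(*p),.046).round(4))
print("axis tri",tri([ray(t,U(154,450)),ray(s,V(544,503))]).round(4))
print("knob",tri([ray(t,U(284,438)),ray(s,V(579,341))]).round(4))
print("postFL tri",tri([ray(t,U(75,507)),ray(s,V(574,521))]).round(4), atz(t,U(75,507),.098))
print("postFR z",atz(t,U(219,536),.098))
print("pan",tri([ray(t,(233,212)),ray(s,(300,299))]).round(4),atz(t,(233,212),.06))
print("housing", [atz(t,p,.046).round(3) for p in [(209,183),(259,183),(259,254),(208,254)]])
E
```

```text
corner [0.5049 0.1454 0.05  ]
corner [0.5026 0.1117 0.05  ]
corner [0.44   0.1151 0.05  ]
corner [0.4429 0.1497 0.05  ]
dividers [[0.5032 0.1938 0.058 ]
 [0.4549 0.1993 0.058 ]
 [0.4903 0.0579 0.058 ]
 [0.4391 0.0639 0.058 ]]
leftdiv tri front/back [0.4559 0.1995 0.0547] [0.5042 0.1947 0.0522]
L [ 0.5969 -0.0616  0.046 ]
R [ 0.5679 -0.2411  0.046 ]
F [ 0.4868 -0.1386  0.046 ]
B [ 0.6781 -0.1704  0.046 ]
C [ 0.5818 -0.1538  0.046 ]
axis tri [ 0.5814 -0.1532  0.0493]
knob [ 0.5666 -0.2483  0.2282]
postFL tri [ 0.5106 -0.0546  0.0903] [ 0.51076353 -0.05350957  0.098     ]
postFR z [ 0.47687336 -0.21435405  0.098     ]
pan [0.4847 0.3203 0.0499] [0.48446731 0.3179463  0.06      ]
housing [array([0.562, 0.385, 0.046]), array([0.561, 0.254, 0.046]), array([0.376, 0.253, 0.046]), array([0.377, 0.385, 0.046])]
```

```bash
cat >> h.py <<'E'
def go(p,yaw):
    "print shift (mm, tool axes) and turn to reach p with tool x at yaw, pointing down"
    s=bot.read_state(); R=np.array(s["tcp_rot"]); a=np.radians(yaw)
    G=np.array([[np.cos(a),np.sin(a),0],[np.sin(a),-np.cos(a),0],[0,0,-1]])
    print("go",(R.T@(np.array(p)-s["position"])*1000).round(1),np.degrees(cv2.Rodrigues(R.T@G)[0].ravel()).round(2))
E
python3 -c "
from h import *
go([.4726,.1305,.16],84)"
python3 -m jog '[[[486,-559,0],[0,0,-61],0],[[486,-559,0],[0,0,-61],0],[[486,-559,0],[0,0,-61],0],[[486,-559,0],[0,0,-61],0],[[486,-559,0],[0,0,-61],0],[[486,-559,0],[0,0,-61],0],[[486,-559,0],[0,0,-61],0],[[486,-559,0],[0,0,-61],0],[[486,-559,0],[0,0,-61],0],[[486,-559,0],[0,0,-61],0],[[486,-559,0],[0,0,-61],0],[[486,-559,0],[0,0,-61],0]]'
python3 -c "
from h import *
go([.4726,.1305,.16],84)"
```

```text
go [ 485.7 -558.5   63. ] [ -0.09  -0.08 -60.86]
time_s: 1.1
position: [0.3989, -0.0968, 0.2225]
tcp_rot: [[0.103, 0.995, -0.0], [0.995, -0.103, 0.0], [0.0, -0.0, -1.0]]
force: [-0.1, -0.6, -0.7]
opening: 0.997
go [233.7  49.9  62.5] [-0.01 -0.01  0.1 ]
```

```bash
python3 -m jog '[[[234,50,62],[0,0,0],0],[[234,50,62],[0,0,0],0],[[234,50,62],[0,0,0],0],[[234,50,62],[0,0,0],0],[[234,50,62],[0,0,0],0],[[234,50,62],[0,0,0],0],[[234,50,62],[0,0,0],0],[[234,50,62],[0,0,0],0],[[234,50,62],[0,0,0],0]]'
python3 - <<'E'
from h import *
import pickle
s=bot.read_state();a=vision.capture("wrist");pickle.dump(s,open("w1.pkl","wb"))
cv2.imwrite("pics/w1.png",cv2.resize(a[:,:,::-1],(800,500),interpolation=cv2.INTER_CUBIC));print(s["position"],s["qvel"].round(2))
E
```

```text
time_s: 1.85
position: [0.472, 0.1286, 0.1603]
tcp_rot: [[0.101, 0.995, -0.001], [0.995, -0.101, -0.001], [-0.001, -0.001, -1.0]]
force: [-0.5, -0.4, 0.5]
opening: 1.002
[0.47198508 0.1286338  0.16027531] [-1.95 -0.96  0.39  0.09 -0.02  0.06]
```

View pics/w1.png

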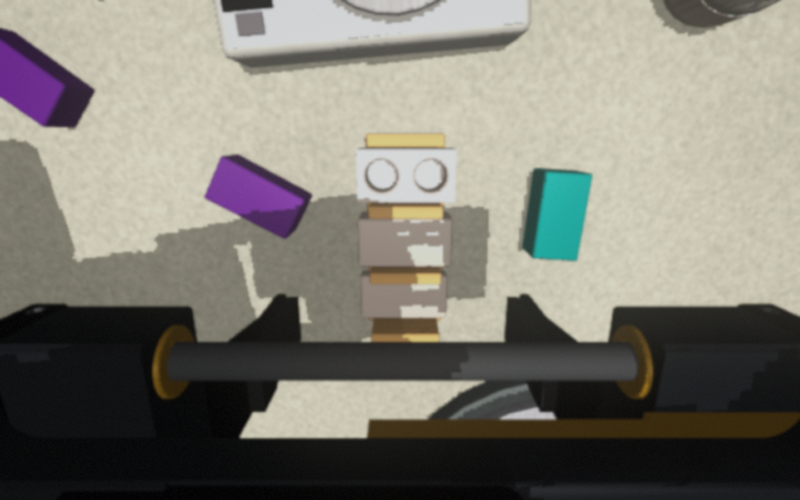

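The middle block's top spans (359..451, 220..267). The low block, narrower at 86 px, is in the next slot, which confirms the choice. The block is parallel to the jaws.

```bash
python3 - <<'E'
from h import *
import pickle
s=pickle.load(open("w1.pkl","rb"));c=cam("wrist",s);t=cam("top")
P=lambda x,y:(x*.8,y*.8)
cs=[atz(c,P(*p),.05) for p in [(359,220),(451,219),(449,266),(361,267)]]
print(np.round(cs,4),np.mean(cs,0))
T=lambda x,y:(270+x/5,190+y/5)
for w,q in [((359,219),(144,189)),((451,219),(152,69)),((449,266),(217,73)),((361,267),(211,194))]:
    print(tri([ray(c,P(*w)),ray(t,T(*q))]).round(4))
bd=np.mean(cs,0)
print("pan front edge etc",atz(c,P(338,0),.06),atz(c,P(390,17),.06))
go([bd[0],bd[1],.09],84.2)
E
```

```text
[[0.4457 0.1511 0.05  ]
 [0.5066 0.1456 0.05  ]
 [0.5029 0.1131 0.05  ]
 [0.4429 0.1185 0.05  ]] [0.47452101 0.1320901  0.05      ]
[0.4437 0.1502 0.0394]
[0.5057 0.1455 0.0499]
[0.503  0.1119 0.0465]
[0.4407 0.1154 0.0393]
pan front edge etc [0.45157385 0.27800177 0.06      ] [0.4794684  0.26662046 0.06      ]
go [ 4.3  2.  70.5] [-0.05  0.03 -0.1 ]
```

```bash
python3 -m jog '[[[3.5,1.5,60],[0,0,0],0],[[3.5,1.5,60],[0,0,0],0],[[3.5,1.5,90],[0,0,0],0],[[3.5,1.5,110],[0,0,0],0],[[3.5,1.5,125],[0,0,0],0],[[3.5,1.5,135],[0,0,0],0],[[3.5,1.5,135],[0,0,0],0],[[3.5,1.5,135],[0,0,0],0.4],[[3.5,1.5,135],[0,0,0],0.4],[[3.5,1.5,135],[0,0,0],0.4],[[3.5,1.5,135],[0,0,0],0.4],[[3.5,1.5,135],[0,0,0],0.4]]'
```

```text
time_s: 2.9
position: [0.4748, 0.1322, 0.0264]
tcp_rot: [[0.102, 0.995, 0.001], [0.995, -0.102, 0.0], [0.0, 0.001, -1.0]]
force: [0.2, -1.0, 4.7]
opening: 0.733
```

```bash
python3 -m jog '[[[0,0,-20],[0,0,0],0.4],[[0,0,-50],[0,0,0],0.4],[[0,0,-80],[0,0,0],0.4],[[40,-2,-90],[0,0,0],0.4],[[80,-4,-90],[0,0,0],0.4],[[120,-6,-90],[0,0,0],0.4],[[155,-8,-90],[0,0,0],0.4],[[180,-10,-90],[0,0,0],0.4],[[187,-10,-80],[0,0,0],0.4],[[187,-10,-60],[0,0,0],0.4],[[187,-10,-48],[0,0,0],0.4],[[187,-10,-45],[0,0,0],0.4]]'
python3 - <<'E'
from h import *
b=vision.capture("side");a=vision.capture("top");s=bot.read_state();print(s["position"],s["force"],s["opening"])
r=lambda im,x,y,w,h,f:cv2.resize(im[y:y+h,x:x+w],None,fx=f,fy=f,interpolation=cv2.INTER_CUBIC)
cv2.imwrite("pics/p1.png",np.hstack([r(a,195,170,100,100,4),r(b,240,230,130,130,400/130)])[:,:,::-1])
E
```

```text
time_s: 3.9
position: [0.4812, 0.3177, 0.0678]
tcp_rot: [[0.102, 0.995, -0.006], [0.995, -0.102, -0.003], [-0.003, -0.006, -1.0]]
force: [0.4, -0.1, -1.9]
opening: 0.735
[0.48256598 0.317926   0.06928463] [ 0.95500437  0.10858573 -1.08721584] 0.7301867114049331
```

View pics/p1.png

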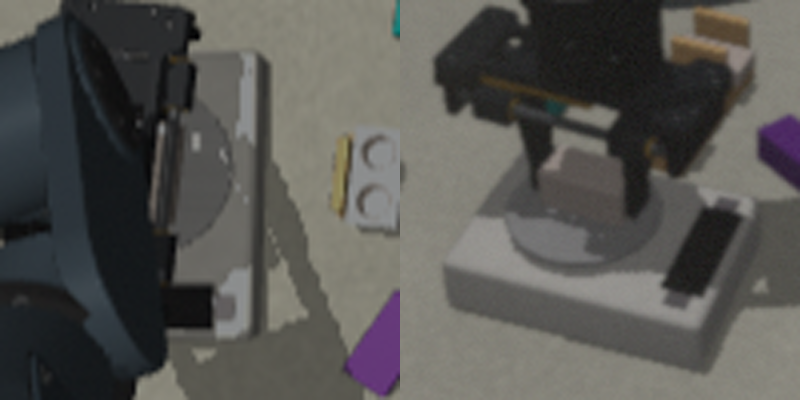

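The block hangs just over the pan's middle. I'll lower it until it touches.

```bash
python3 -m jog '[[[0,0,1],[0,0,0],0.4],[[0,0,2],[0,0,0],0.4],[[0,0,3],[0,0,0],0.4],[[0,0,3],[0,0,0],0.4]]'
```

```text
time_s: 4.33
position: [0.4841, 0.319, 0.068]
tcp_rot: [[0.103, 0.995, 0.001], [0.995, -0.103, 0.0], [0.0, 0.001, -1.0]]
force: [0.1, -0.0, -0.7]
opening: 0.734
```

```bash
python3 -m jog '[[[0,0,1],[0,0,0],0.4],[[0,0,1.5],[0,0,0],0.4],[[0,0,2],[0,0,0],0.4],[[0,0,2.3],[0,0,0],0.4],[[0,0,2.3],[0,0,0],0.4],[[0,0,2.3],[0,0,0],0.4]]'
```

```text
time_s: 4.83
position: [0.4839, 0.3192, 0.0664]
tcp_rot: [[0.102, 0.995, 0.001], [0.995, -0.102, 0.0], [0.0, 0.001, -1.0]]
force: [-1.3, -1.8, 6.5]
opening: 0.732
```

```bash
python3 -m jog '[[[0,0,0],[0,0,0],0],[[0,0,0],[0,0,0],0],[[0,0,0],[0,0,0],0],[[0,0,0],[0,0,0],0],[[0,0,0],[0,0,0],0],[[0,0,-15],[0,0,0],0],[[0,0,-45],[0,0,0],0],[[0,0,-75],[0,0,0],0],[[0,0,-95],[0,0,0],0],[[0,0,-95],[0,0,-20],0],[[0,0,-95],[0,0,-40],0],[[0,0,-95],[0,0,-60],0]]'
python3 -m jog '[[[0,0,0],[0,0,-69],0],[[0,0,0],[0,0,-69],0],[[0,0,0],[0,0,-69],0],[[0,0,0],[0,0,-69],0],[[0,0,0],[0,0,-69],0],[[0,0,0],[0,0,-69],0],[[0,0,0],[0,0,-69],0],[[0,0,0],[0,0,-69],0],[[0,0,0],[0,0,-69],0],[[0,0,0],[0,0,-69],0],[[0,0,0],[0,0,-69],0]]'
python3 - <<'E'
from h import *
import pickle
go([.484,.319,.067],174.1)
s=bot.read_state();a=vision.capture("wrist");pickle.dump(s,open("w2.pkl","wb"))
cv2.imwrite("pics/w2.png",cv2.resize(a[:,:,::-1],(800,500),interpolation=cv2.INTER_CUBIC));print(s["position"],s["qvel"].round(2))
E
```

```text
time_s: 5.83
position: [0.4838, 0.3194, 0.1609]
tcp_rot: [[-0.275, 0.961, 0.001], [0.961, 0.275, 0.0], [0.0, 0.001, -1.0]]
force: [0.0, -0.0, -1.4]
opening: 0.999
time_s: 6.75
position: [0.4835, 0.3192, 0.16]
tcp_rot: [[-0.996, 0.092, -0.0], [0.092, 0.996, -0.0], [0.0, -0.0, -1.0]]
force: [0.1, 0.4, -1.2]
opening: 0.997
go [-0.5 -0.1 93. ] [-0.01 -0.02  0.6 ]
[0.48351682 0.31915727 0.1600253 ] [ 0.03  0.01 -0.01  0.17 -0.02  6.46]
```

View pics/w2.png

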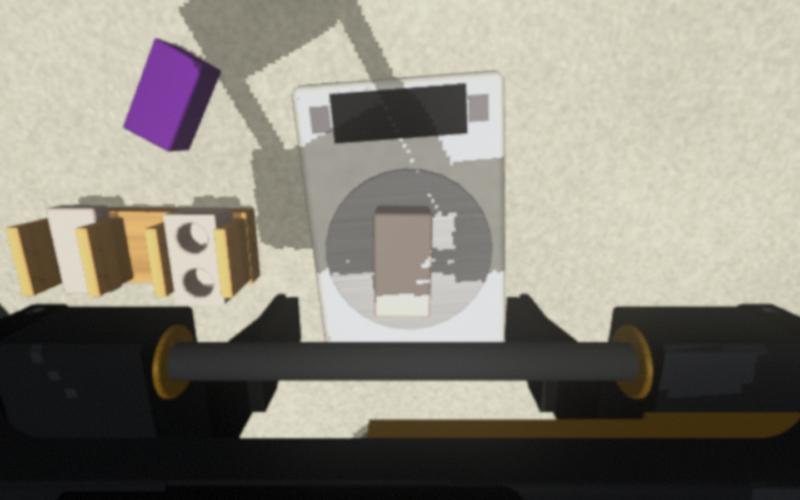

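The block stands free on the pan, top face at (375–431, 207–317), square to the jaws. Now the side grasp.

```bash
python3 -m jog '[[[0,0,40],[0,0,0],0],[[0,0,70],[0,0,0],0],[[0,0,86],[0,0,0],0],[[0,0,93],[0,0,0],0],[[0,0,93],[0,0,0],0],[[0,0,93],[0,0,0],0.8],[[0,0,93],[0,0,0],0.8],[[0,0,93],[0,0,0],0.8],[[0,0,93],[0,0,0],0.8],[[0,0,93],[0,0,0],0.8],[[0,0,93],[0,0,0],0.8],[[0,0,93],[0,0,0],0.8]]'
python3 -c "
from h import *
a=np.radians(-9.3);go([.5824-.095*np.cos(a),-.153-.095*np.sin(a),.16],170.7)"
```

```text
time_s: 7.8
position: [0.4838, 0.3193, 0.0676]
tcp_rot: [[-0.996, 0.094, 0.001], [0.094, 0.996, 0.0], [-0.001, 0.0, -1.0]]
force: [0.4, 0.2, 0.9]
opening: 0.553
go [ -47.7 -454.4  -92.5] [0.02 0.03 3.92]
```

```bash
python3 -m jog '[[[0,0,0],[0,0,0],0.8],[[0,0,0],[0,0,0],0.8],[[0,0,0],[0,0,0],0.8],[[0,0,0],[0,0,0],0.8],[[0,0,0],[0,0,0],0.8]]'
```

```text
time_s: 8.22
position: [0.4837, 0.3192, 0.0673]
tcp_rot: [[-0.996, 0.094, 0.0], [0.094, 0.996, 0.0], [-0.0, 0.0, -1.0]]
force: [0.7, 0.3, 1.2]
opening: 0.389
```

```bash
python3 -m jog '[[[0,0,-20],[0,0,0],0.8],[[0,0,-55],[0,0,0],0.8],[[0,0,-90],[0,0,0],0.8],[[-5,-35,-103],[0,0,0],0.8],[[-9,-75,-103],[0,0,4],0.8],[[-13,-115,-103],[0,0,4],0.8],[[-17,-155,-103],[0,0,4],0.8],[[-21,-195,-103],[0,0,4],0.8],[[-25,-235,-103],[0,0,4],0.8],[[-29,-275,-103],[0,0,4],0.8],[[-33,-315,-103],[0,0,4],0.8],[[-37,-355,-103],[0,0,4],0.8]]'
python3 -m jog '[[[-7,-37,0],[0,0,0],0.8],[[-11,-75,0],[0,0,0],0.8],[[-15,-98,0],[0,0,0],0.8],[[-17,-98,0],[0,0,0],0.8],[[-17,-98,0],[0,0,0],0.8],[[-17,-98,0],[0,0,0],0.8]]'
python3 - <<'E'
from h import *
import pickle
a=np.radians(-9.3);go([.5824-.095*np.cos(a),-.153-.095*np.sin(a),.17],170.7)
s=bot.read_state();a=vision.capture("wrist");pickle.dump(s,open("w3.pkl","wb"))
cv2.imwrite("pics/w3.png",cv2.resize(a[:,:,::-1],(800,500),interpolation=cv2.INTER_CUBIC));print(s["position"],s["qvel"].round(2),s["opening"])
E
```

```text
time_s: 9.22
position: [0.4866, -0.0394, 0.1701]
tcp_rot: [[-0.987, 0.163, -0.001], [0.163, 0.987, 0.0], [0.001, 0.0, -1.0]]
force: [0.5, 0.1, -1.4]
opening: 0.386
time_s: 9.72
position: [0.4874, -0.1364, 0.1698]
tcp_rot: [[-0.987, 0.163, -0.001], [0.163, 0.987, 0.001], [0.002, 0.001, -1.0]]
force: [-0.3, 0.3, -1.9]
opening: 0.387
go [-1.5 -1.  -0.2] [ 0.06 -0.09 -0.1 ]
[ 0.48737656 -0.13638032  0.1698283 ] [ 1.46 -0.41  0.63 -0.12 -0.04 -0.17] 0.3873935565022975
```

View pics/w3.png

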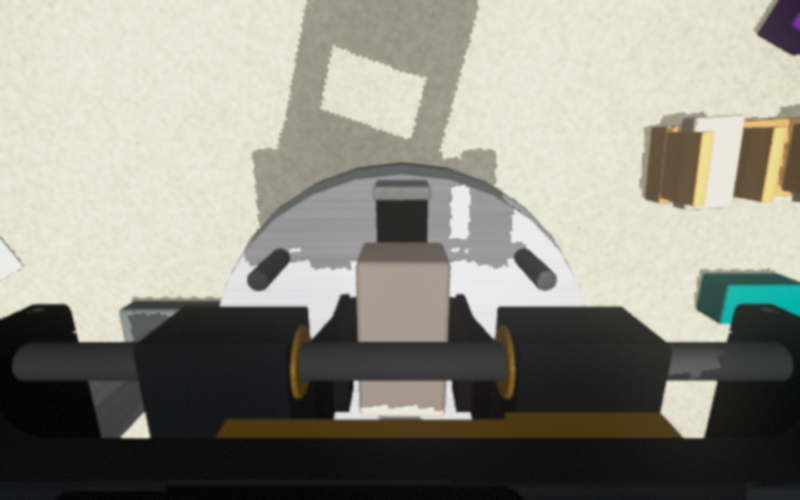

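The nest's dark floor shows at x 377–427 with the outer stop's top at rows 186–199. Post tops are at (258,279) and (545,278), and the held block's front bottom edge runs (363–442, 243).

```bash
python3 - <<'E'
from h import *
import pickle
s=pickle.load(open("w3.pkl","rb"));c=cam("wrist",s);P=lambda x,y:(x*.8,y*.8)
yw=np.radians(-9.3);X=np.array([np.cos(yw),np.sin(yw)]);Y=np.array([-X[1],X[0]]);ax=np.array([.5824,-.153])
def f(n,x,y,z):
    p=atz(c,P(x,y),z);d=p[:2]-ax;print(n,p.round(4),"station",(d@X).round(4),(d@Y).round(4));return p
A=f("postR(FL)",545,278,.098);B=f("postL",258,279,.098)
print("post line yaw",np.degrees(np.arctan2(*(A-B)[:2][::-1]))-90)
f("stop inner edge L",375,199,.086);f("stop inner edge R",430,199,.086);f("stop outer",402,187,.086)
f("floor L",377,222,.046);f("floor R",427,222,.046)
f("blk bot L",363,243,.1625);f("blk bot R",442,243,.1625);f("blk top L",358,262,.1925);f("blk top R",448,262,.1925);f("tcp",0,0,0)
d=s["position"][:2]-ax;print("tcp",d@X,d@Y)
E
```

```text
postR(FL) [ 0.5089 -0.0539  0.098 ] station -0.0885 0.0859
postL [ 0.4816 -0.222   0.098 ] station -0.0883 -0.0844
post line yaw -9.232831367893695
stop inner edge L [ 0.4478 -0.1459  0.086 ] station -0.134 -0.0148
stop inner edge R [ 0.4531 -0.1139  0.086 ] station -0.1339 0.0177
stop outer [ 0.4435 -0.1291  0.086 ] station -0.141 0.0012
floor L [ 0.4694 -0.151   0.046 ] station -0.1118 -0.0163
floor R [ 0.4751 -0.1166  0.046 ] station -0.1117 0.0186
blk bot L [ 0.4546 -0.1475  0.1625] station -0.127 -0.0153
blk bot R [ 0.46   -0.1149  0.1625] station -0.1269 0.0179
blk top L [ 0.4538 -0.1464  0.1925] station -0.128 -0.0143
blk top R [ 0.459  -0.1154  0.1925] station -0.1279 0.0171
tcp [ 0.2779 -0.3888  0.    ] station -0.2624 -0.2819
tcp -0.09646022668197146 0.0010450767648034595
```

The block is already within 1 mm of the nest's centre, so I lower straight down.

```bash
python3 -m jog '[[[0,0,30],[0,0,0],0.8],[[0,0,65],[0,0,0],0.8],[[0,0,90],[0,0,0],0.8],[[0,0,104],[0,0,0],0.8],[[0,0,111],[0,0,0],0.8],[[0,0,113],[0,0,0],0.8],[[0,0,114],[0,0,0],0.8],[[0,0,114],[0,0,0],0.8],[[0,0,114],[0,0,0],0.8]]'
python3 -c "
from h import *
s=bot.read_state();d=s['position'][:2]-np.array([.5824,-.153]);a=np.radians(-9.3);X=np.array([np.cos(a),np.sin(a)]);print(d@X,d@[-X[1],X[0]],s['force'],s['position'])"
```

```text
time_s: 10.52
position: [0.4888, -0.1372, 0.0573]
tcp_rot: [[-0.987, 0.162, 0.002], [0.162, 0.987, -0.001], [-0.002, -0.001, -1.0]]
force: [-0.2, 1.1, -2.1]
opening: 0.387
-0.09488939758738069 0.0004298114002334453 [-0.18757244  1.06777636 -2.14180037] [ 0.48882731 -0.13724135  0.05729473]
```

```bash
python3 -m jog '[[[1.5,0.5,0],[0,0,0],0.8],[[1.5,0.5,1],[0,0,0],0.8],[[1.5,0.5,2],[0,0,0],0.8],[[1.5,0.5,3],[0,0,0],0.8],[[1.5,0.5,3.7],[0,0,0],0.8],[[1.5,0.5,4],[0,0,0],0.8],[[1.5,0.5,4],[0,0,0],0.8],[[1.5,0.5,4],[0,0,0],0.8]]'
```

```text
time_s: 11.18
position: [0.4867, -0.1366, 0.0532]
tcp_rot: [[-0.987, 0.163, 0.001], [0.163, 0.987, -0.0], [-0.001, -0.0, -1.0]]
force: [-2.1, 0.8, 6.9]
opening: 0.386
```

```bash
python3 -m jog '[[[0,0,0],[0,0,0],0.2],[[0,0,0],[0,0,0],0.2],[[0,0,0],[0,0,0],0.2],[[0,0,0],[0,0,0],0.2],[[0,0,0],[0,0,0],0.2],[[0,0,0],[0,0,0],0.2],[[0,0,-15],[0,0,0],0.2],[[0,0,-45],[0,0,0],0.2],[[0,0,-80],[0,0,0],0.2],[[0,0,-115],[0,0,0],0.2],[[0,0,-117],[0,0,0],0.2],[[0,0,-117],[0,0,0],0.2]]'
python3 - <<'E'
from h import *
import pickle
s=bot.read_state();a=vision.capture("wrist");pickle.dump(s,open("w4.pkl","wb"))
cv2.imwrite("pics/w4.png",cv2.resize(a[:,:,::-1],(800,500),interpolation=cv2.INTER_CUBIC));print(s["position"],s["qvel"].round(2),s["opening"])
E
```

```text
time_s: 12.18
position: [0.4881, -0.1371, 0.1714]
tcp_rot: [[-0.987, 0.163, 0.005], [0.163, 0.987, -0.003], [-0.005, -0.002, -1.0]]
force: [-0.1, -1.0, -0.7]
opening: 0.799
[ 0.48806535 -0.13709929  0.17136571] [-0.16  3.11  2.92 -0.04 -0.49 -0.12] 0.7985810013752986
```

View pics/w4.png

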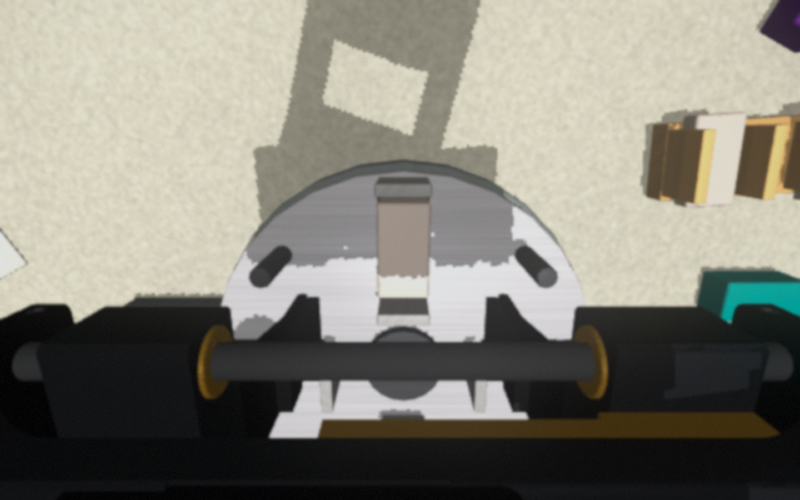

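```bash
python3 - <<'E'
from h import *
import pickle
s=pickle.load(open("w4.pkl","rb"));c=cam("wrist",s);P=lambda x,y:(x*.8,y*.8)
yw=np.radians(-9.3);X=np.array([np.cos(yw),np.sin(yw)]);Y=np.array([-X[1],X[0]]);ax=np.array([.5824,-.153])
def f(n,x,y,z):
    d=atz(c,P(x,y),z)[:2]-ax;print(n,(d@X).round(4),(d@Y).round(4));return d
f("stop out inner edge",403,198,.086);f("blk near end L",378,203,.076);f("blk R",429,203,.076);f("blk far end",403,297,.076) if 0 else None
f("blk far top edge",404,298,.076);f("inner stop top edge",404,315,.086);f("inner stop top far",404,323,.086)
f("postFL",545,278,.098);f("postFR",262,278,.098)
a2=ax-.0012*X+.001*Y; go(list(a2-.0863*X+.0863*Y)+[.14],170.7)
for p0,p1 in((45,15),(15,-15),(-15,-45)):
    q=np.radians(np.linspace(p0,p1,11)); print([[round(122*(np.cos(t)-np.cos(q[0])),1),round(122*(np.sin(t)-np.sin(q[0])),1)] for t in q[1:]])
E
```

```text
stop out inner edge -0.1329 0.0009
blk near end L -0.1283 -0.0146
blk R -0.1283 0.017
blk far top edge -0.0649 0.0015
inner stop top edge -0.0572 0.0015
inner stop top far -0.0516 0.0015
postFL -0.0868 0.0856
postFR -0.0869 -0.0834
go [-9.4 86.4 29.7] [-0.03  0.08 -0.07]
[[np.float64(4.4), np.float64(-4.6)], [np.float64(8.5), np.float64(-9.5)], [np.float64(12.4), np.float64(-14.6)], [np.float64(16.1), np.float64(-19.8)], [np.float64(19.4), np.float64(-25.3)], [np.float64(22.4), np.float64(-30.9)], [np.float64(25.2), np.float64(-36.6)], [np.float64(27.6), np.float64(-42.5)], [np.float64(29.8), np.float64(-48.6)], [np.float64(31.6), np.float64(-54.7)]]
[[np.float64(1.5), np.float64(-6.2)], [np.float64(2.7), np.float64(-12.5)], [np.float64(3.5), np.float64(-18.8)], [np.float64(4.0), np.float64(-25.2)], [np.float64(4.2), np.float64(-31.6)], [np.float64(4.0), np.float64(-38.0)], [np.float64(3.5), np.float64(-44.3)], [np.float64(2.7), np.float64(-50.7)], [np.float64(1.5), np.float64(-56.9)], [np.float64(0.0), np.float64(-63.2)]]
[[np.float64(-1.8), np.float64(-6.1)], [np.float64(-3.9), np.float64(-12.1)], [np.float64(-6.4), np.float64(-18.0)], [np.float64(-9.1), np.float64(-23.8)], [np.float64(-12.2), np.float64(-29.4)], [np.float64(-15.5), np.float64(-34.9)], [np.float64(-19.1), np.float64(-40.1)], [np.float64(-23.0), np.float64(-45.2)], [np.float64(-27.2), np.float64(-50.1)], [np.float64(-31.6), np.float64(-54.7)]]
```

Block gaps to the stops are about 4.6 and 7.7 mm, so it's centred within 1.5 mm and lies flat. Now I'll cage the front-left post between half-closed fingers.

```bash
python3 -m jog '[[[-3,30,0],[0,0,0],0.65],[[-6,60,0],[0,0,0],0.65],[[-9,86,0],[0,0,0],0.65],[[-9,86,20],[0,0,0],0.65],[[-9,86,35],[0,0,0],0.65],[[-9,86,35],[0,0,0],0.65],[[-9,86,35],[0,0,0],0.65],[[-9,86,35],[0,0,0],0.65]]'
python3 - <<'E'
from h import *
s=bot.read_state();b=vision.capture("wrist");a=vision.capture("side")
r=lambda im,x,y,w,h,f:cv2.resize(im[y:y+h,x:x+w],None,fx=f,fy=f,interpolation=cv2.INTER_CUBIC)
cv2.imwrite("pics/q1.png",np.hstack([r(b,160,100,320,300,1.25),r(a,260,100,150,141,400/150)[:375]])[:,:,::-1]);print(s["position"],s["opening"])
yw=np.radians(-9.3);X=np.array([np.cos(yw),np.sin(yw)]);Y=np.array([-X[1],X[0]]);a2=np.array([.5824,-.153])-.0006*X+.001*Y; go(list(a2-.0863*X+.0863*Y)+[.065],170.7)
E
```

```text
time_s: 12.9
position: [0.5091, -0.0531, 0.1336]
tcp_rot: [[-0.987, 0.163, -0.002], [0.163, 0.987, 0.001], [0.002, 0.0, -1.0]]
force: [0.1, 0.1, 0.7]
opening: 0.366
[ 0.50911325 -0.05311833  0.13358592] 0.36584702140174025
go [-0.8  0.8 69.5] [-0.01  0.03 -0.12]
```

View pics/q1.png

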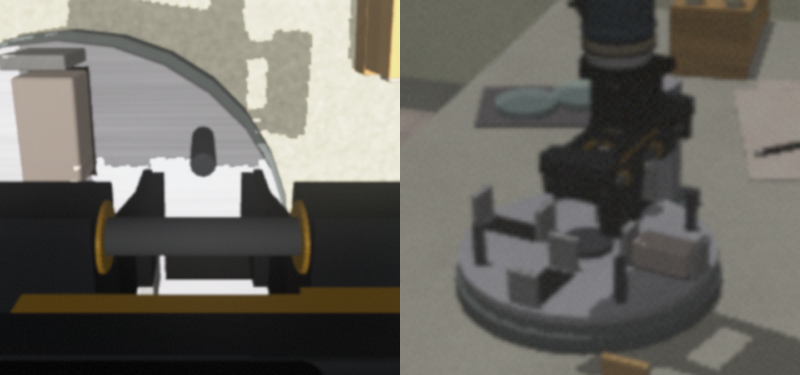

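The post is centred between the two fingers (203 vs. 150–255 in the left crop). I'll descend and turn.

```bash
python3 -m jog '[[[0,0,20],[0,0,0],0.65],[[0,0,45],[0,0,0],0.65],[[0,0,60],[0,0,0],0.65],[[0,0,68],[0,0,0],0.65],[[0,0,68],[0,0,0],0.65],[[0,0,68],[0,0,0],0.65]]'
python3 -m jog '[[[4.4,-4.6,0],[0,0,0],0.65],[[8.5,-9.5,0],[0,0,0],0.65],[[12.4,-14.6,0],[0,0,0],0.65],[[16.1,-19.8,0],[0,0,0],0.65],[[19.4,-25.3,0],[0,0,0],0.65],[[22.4,-30.9,0],[0,0,0],0.65],[[25.2,-36.6,0],[0,0,0],0.65],[[27.6,-42.5,0],[0,0,0],0.65],[[29.8,-48.6,0],[0,0,0],0.65],[[31.6,-54.7,0],[0,0,0],0.65]]'
```

```text
time_s: 13.5
position: [0.5099, -0.0533, 0.0666]
tcp_rot: [[-0.987, 0.163, 0.0], [0.163, 0.987, -0.0], [-0.0, -0.0, -1.0]]
force: [0.0, -0.7, 1.2]
opening: 0.346
time_s: 14.33
position: [0.4654, -0.1, 0.0659]
tcp_rot: [[-0.987, 0.163, -0.007], [0.163, 0.987, 0.004], [0.008, 0.003, -1.0]]
force: [-2.8, 5.5, 1.5]
opening: 0.353
```

```bash
python3 -m jog '[[[1.5,-6.2,0],[0,0,0],0.65],[[2.7,-12.5,0],[0,0,0],0.65],[[3.5,-18.8,0],[0,0,0],0.65],[[4,-25.2,0],[0,0,0],0.65],[[4.2,-31.6,0],[0,0,0],0.65],[[4,-38,0],[0,0,0],0.65],[[3.5,-44.3,0],[0,0,0],0.65],[[2.7,-50.7,0],[0,0,0],0.65],[[1.5,-56.9,0],[0,0,0],0.65],[[0,-63.2,0],[0,0,0],0.65]]'
python3 -m jog '[[[-1.8,-6.1,0],[0,0,0],0.65],[[-3.9,-12.1,0],[0,0,0],0.65],[[-6.4,-18,0],[0,0,0],0.65],[[-9.1,-23.8,0],[0,0,0],0.65],[[-12.2,-29.4,0],[0,0,0],0.65],[[-15.5,-34.9,0],[0,0,0],0.65],[[-19.1,-40.1,0],[0,0,0],0.65],[[-23,-45.2,0],[0,0,0],0.65],[[-27.2,-50.1,0],[0,0,0],0.65],[[-31.6,-54.7,0],[0,0,0],0.65],[[-31.6,-54.7,0],[0,0,0],0.65],[[-31.6,-54.7,0],[0,0,0],0.65]]'
```

```text
time_s: 15.17
position: [0.46, -0.1657, 0.0665]
tcp_rot: [[-0.987, 0.163, 0.002], [0.163, 0.987, -0.001], [-0.002, -0.001, -1.0]]
force: [-0.1, -0.6, 0.3]
opening: 0.346
time_s: 16.17
position: [0.4815, -0.2235, 0.0662]
tcp_rot: [[-0.987, 0.163, -0.0], [0.163, 0.987, 0.0], [0.0, 0.0, -1.0]]
force: [0.1, 0.5, -0.2]
opening: 0.351
```

```bash
python3 -m jog '[[[0,0,0],[0,0,0],0.65],[[0,0,-20],[0,0,0],0.65],[[0,0,-50],[0,0,0],0.65],[[0,0,-90],[0,0,0],1],[[0,0,-130],[0,0,0],1],[[0,0,-170],[0,0,0],1],[[0,0,-205],[0,0,0],1],[[0,0,-214],[0,0,0],1],[[0,0,-214],[0,0,0],1],[[0,0,-214],[0,0,0],1]]'
python3 - <<'E'
from h import *
s=bot.read_state();b=vision.capture("wrist");a=vision.capture("side")
import pickle;pickle.dump(s,open("w5.pkl","wb"));cv2.imwrite("pics/w5raw.png",b[:,:,::-1])
r=lambda im,x,y,w,h,f:cv2.resize(im[y:y+h,x:x+w],None,fx=f,fy=f,interpolation=cv2.INTER_CUBIC)
cv2.imwrite("pics/q2.png",np.hstack([r(b,0,0,640,400,.625),np.vstack([r(a,260,100,150,94,400/150)[:250]])])[:,:,::-1] if 0 else np.hstack([cv2.resize(b[:,120:520],(400,400)),r(a,260,100,150,150,400/150)])[:,:,::-1]);print(s["position"],s["opening"])
go([.5666,-.2475,.275],170.7)
E
```

```text
time_s: 17.0
position: [0.4808, -0.2226, 0.2799]
tcp_rot: [[-0.987, 0.163, -0.001], [0.163, 0.987, 0.0], [0.001, 0.0, -1.0]]
force: [-0.2, 0.8, -0.8]
opening: 0.013
[ 0.4807917  -0.22263727  0.27987529] 0.012715532615694823
go [-89.6 -10.9   2.7] [ 0.13 -0.25 -0.07]
```

View pics/q2.png

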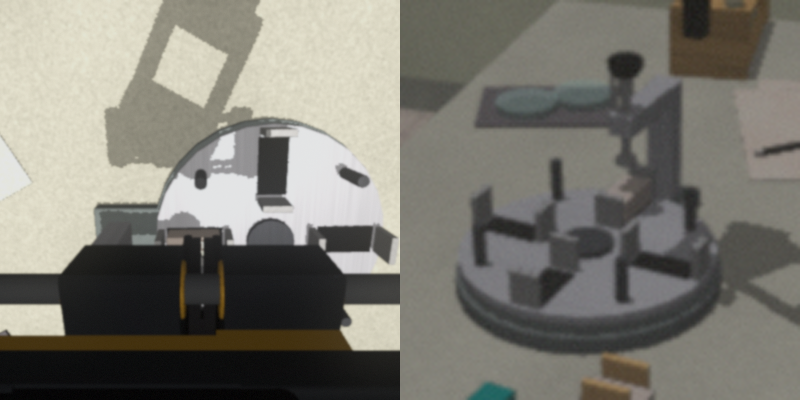

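The nest is under the gauge and the block sits under the foot (side crop (625,200)). The other nests are aligned with the axes. Next, over the knob.

```bash
python3 -m jog '[[[-35,-4,0],[0,0,0],1],[[-70,-8,0],[0,0,0],1],[[-89.5,-10.5,0],[0,0,0],1],[[-89.5,-10.5,15],[0,0,0],1],[[-89.5,-10.5,30],[0,0,0],1],[[-89.5,-10.5,37],[0,0,0],1],[[-89.5,-10.5,37],[0,0,0],1],[[-89.5,-10.5,37],[0,0,0],1]]'
python3 - <<'E'
from h import *
s=bot.read_state();a=vision.capture("side");t=vision.capture("top")
r=lambda im,x,y,w,h,f:cv2.resize(im[y:y+h,x:x+w],None,fx=f,fy=f,interpolation=cv2.INTER_CUBIC)
cv2.imwrite("pics/q3.png",np.hstack([r(t,345,100,160,160,2.5),r(a,280,70,130,130,400/130)])[:,:,::-1]);print(s["position"])
E
```

```text
time_s: 17.77
position: [0.5671, -0.2478, 0.2415]
tcp_rot: [[-0.987, 0.163, -0.003], [0.163, 0.987, 0.002], [0.003, 0.002, -1.0]]
force: [-1.7, 0.1, 0.5]
opening: 0.008
[ 0.56712601 -0.24779464  0.24154177]
```

View pics/q3.png

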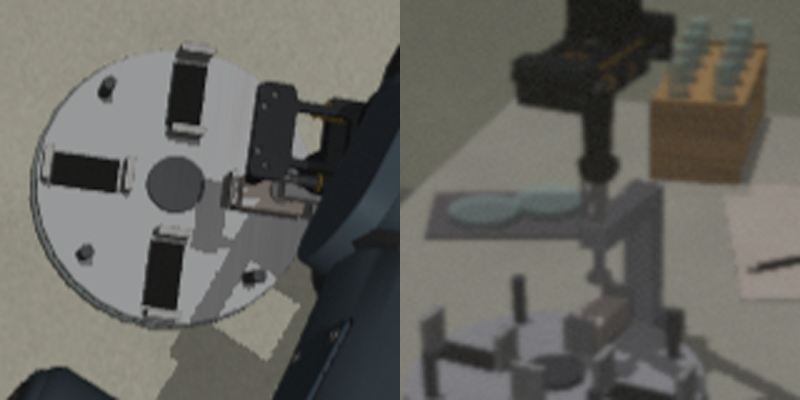

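The fingertips are centred over the knob and the carousel is aligned. Pressing now.

```bash
python3 -m jog '[[[0,0,4],[0,0,0],1],[[0,0,8],[0,0,0],1],[[0,0,12],[0,0,0],1],[[0,0,16],[0,0,0],1],[[0,0,20],[0,0,0],1],[[0,0,24],[0,0,0],1],[[0,0,28],[0,0,0],1],[[0,0,31],[0,0,0],1],[[0,0,34],[0,0,0],1],[[0,0,36],[0,0,0],1],[[0,0,36],[0,0,0],1],[[0,0,36],[0,0,0],1]]'
```

```text
time_s: 18.87
position: [0.5684, -0.2486, 0.2075]
tcp_rot: [[-0.987, 0.163, 0.001], [0.163, 0.987, -0.001], [-0.001, -0.001, -1.0]]
force: [1.3, -0.7, 4.1]
opening: 0.005
```

```bash
python3 -m jog '[[[0,0,1],[0,0,0],1],[[0,0,2],[0,0,0],1],[[0,0,3],[0,0,0],1],[[0,0,4],[0,0,0],1],[[0,0,5],[0,0,0],1],[[0,0,6],[0,0,0],1],[[0,0,7],[0,0,0],1],[[0,0,7],[0,0,0],1],[[0,0,7],[0,0,0],1]]'
```

```text
time_s: 19.62
position: [0.5684, -0.2486, 0.2014]
tcp_rot: [[-0.987, 0.163, 0.001], [0.163, 0.987, -0.001], [-0.002, -0.001, -1.0]]
force: [0.8, -1.2, 8.6]
opening: 0.008
```

```bash
python3 - <<'E'
from h import *
fs=[]
for i in range(3):
    a=vision.capture("side"); s=bot.read_state(); fs.append(s["force"].round(1)); 
print(fs,s["position"],s["time_s"])
cv2.imwrite("pics/q4.png",cv2.resize(a[130:220,320:410],(600,600),interpolation=cv2.INTER_CUBIC)[:,:,::-1])
E
```

```text
[array([ 1.2, -2.1,  8.9]), array([ 0.3, -0.5,  8.6]), array([ 1. , -0.7,  7.8])] [ 0.56845477 -0.24862762  0.20143332] 19.7667
```

View pics/q4.png

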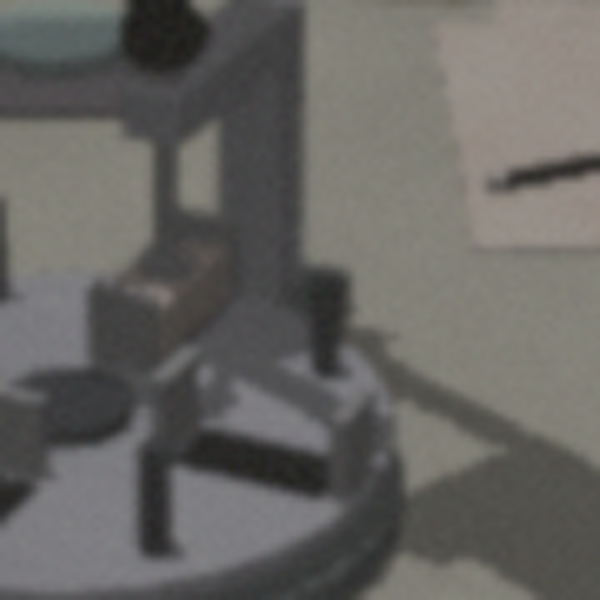

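The foot rests on the block (about (190,235)), and 8.5 N shows it is just into the knob's own spring. I'll hold a second, then release.

```bash
python3 -m jog '[[[0,0,0],[0,0,0],1],[[0,0,0],[0,0,0],1],[[0,0,0],[0,0,0],1],[[0,0,0],[0,0,0],1],[[0,0,0],[0,0,0],1],[[0,0,0],[0,0,0],1],[[0,0,0],[0,0,0],1],[[0,0,0],[0,0,0],1],[[0,0,0],[0,0,0],1],[[0,0,0],[0,0,0],1]]'
python3 -m jog '[[[0,0,-4],[0,0,0],1],[[0,0,-9],[0,0,0],1],[[0,0,-14],[0,0,0],1],[[0,0,-19],[0,0,0],1],[[0,0,-24],[0,0,0],1],[[0,0,-30],[0,0,0],1],[[0,0,-36],[0,0,0],1],[[0,0,-50],[0,0,0],1],[[0,0,-75],[0,0,0],1],[[20,20,-100],[0,0,0],1],[[60,20,-100],[0,0,0],1],[[100,20,-100],[0,0,0],1]]'
python3 -m jog '[[[40,0,0],[0,0,0],1],[[40,0,0],[0,0,0],1],[[40,0,0],[0,0,0],1],[[40,0,0],[0,0,0],1]]'
python3 - <<'E'
from h import *
a=vision.capture("side");t=vision.capture("top");w=vision.capture("wrist");s=bot.read_state();print(s["position"],s["force"],s["time_s"])
r=lambda im,x,y,w,h,f:cv2.resize(im[y:y+h,x:x+w],None,fx=f,fy=f,interpolation=cv2.INTER_CUBIC)
o=np.zeros((600,800,3),np.uint8);o[:400,:400]=r(t,340,90,180,180,400/180);o[:400,400:]=r(a,260,100,150,150,400/150)
o[400:,:320]=r(t,200,120,200,125,1.6);o[400:,400:720]=cv2.resize(a,(320,200))
cv2.imwrite("pics/q5.png",o[:,:,::-1])
E
```

```text
time_s: 20.6
position: [0.5685, -0.2486, 0.2015]
tcp_rot: [[-0.987, 0.163, 0.002], [0.163, 0.987, -0.001], [-0.002, -0.001, -1.0]]
force: [0.6, -0.5, 8.1]
opening: 0.009
time_s: 21.6
position: [0.4714, -0.2107, 0.3005]
tcp_rot: [[-0.987, 0.161, -0.001], [0.161, 0.987, 0.001], [0.001, 0.001, -1.0]]
force: [-0.5, 0.8, -0.2]
opening: 0.007
time_s: 21.93
position: [0.4329, -0.2055, 0.3001]
tcp_rot: [[-0.987, 0.163, -0.001], [0.163, 0.987, 0.001], [0.001, 0.001, -1.0]]
force: [-0.0, -1.0, 0.1]
opening: 0.006
[ 0.43423013 -0.20620032  0.30017157] [-0.18972719  0.58424511  0.31978628] 22.0833
```

I've used up the viewer, so I compare numerically with the side view taken just before the press (gauge up, block in the nest).

```bash
python3 - <<'E'
import cv2,numpy as np
o=cv2.imread("pics/q5.png")[:400,400:].astype(int);q=cv2.imread("pics/q2.png")[:,400:].astype(int)
d=np.abs(cv2.GaussianBlur((o-q).astype(np.float32),(0,0),4)).max(2)
for n,(x,y,w,h) in dict(knob=(205,50,40,40),rod_foot=(205,100,40,80),block=(190,170,70,60),carousel=(60,180,260,160)).items():
    m=d[y:y+h,x:x+w];print(n,m.max().round(1),(m>15).mean().round(3))
E
python3 -c "
from rig import bot
bot.hand_in()"
```

```text
knob 2.0 0.0
rod_foot 1.6 0.0
block 1.3 0.0
carousel 43.9 0.028
the job is handed in; nothing more can be done
```

The job is done and handed in at about 22 s of the 72 s allowed.

- **Weighing:** I took the solid block from the rack's middle slot by its ends. I set it on the balance pan, let go, and gripped it again by its long sides.
- **Nest:** I put it in the front nest. The wrist camera showed gaps of about 4.6 mm and 7.7 mm to the end stops, so it sits about 1.5 mm off centre, which I left. It measures centred sideways.
- **Carousel:** I turned it a quarter turn anticlockwise by its front-left post, with the fingers loosely around it. Before the press, the top view showed the nests aligned again and the block under the gauge.
- **Gauge:** I pressed the knob to 8–9 N, with the foot resting on the block, for just over a second. Then I let it spring back.

**Last checks:** I had used all 12 picture views, so I compared the side camera with the picture from just before the press instead of looking. The knob, rod, foot and block areas showed no change. About 3 % of the carousel area differed, which I take to be the arm's shadow but did not check. Force on the tool was about zero, with the arm clear at 0.30 m. I did not make a final check of the other blocks and bottles, but nothing was felt against them.

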